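Seat the vial carousel on the mixer's spindle and drive studs

ROBOT

A 6-joint arm with a two-finger parallel gripper is mounted at the origin on the work surface. World frame = base frame: x ahead of the robot, y to its left, z up, the work surface at z = 0. Lengths are in m, angles in rad, forces in N, time in s.
With the tool pointing down it reaches from about 0.35 to 0.725 m from the base axis. Payload 4.3 kg.
Tool frame: the origin (TCP) lies midway between the tips of the shut fingers; the grasp point (between the pads) lies env.pinch_z behind it (env.pinch_z is the distance from the TCP to the grasp point, in m); y points along the fingers, z is the direction in which the jaws open and shut, and the axes are right-handed (so a half turn about y gives the same grasp; the last joint's range is limited). The gripper opens to 85 mm and grips with 20 to 120 N. Pads are 22 mm wide; open, the fingers measure 114 mm over their backs; the gripper's body (76 mm by 85 mm) begins 54 mm behind the grasp point. The pads swing forward as they close: fully open they stand 13 mm farther back than shut.
Start: joints at [-1.398, 0.377, 0.081, 1.274, 0, 1.46], TCP at [0.16, -0.552, 0.231] pointing down, gripper open.
Joint ranges: [-2.72, 2.72], [-0.84, 1.66], [-1.02, 1.22], [-1.77, 2.12], [-1.37, 1.28], [-3.14, 3.14]. Speed limits (rad/s): [2.57, 2.57, 3.14, 3.14, 3.14, 3.14].

INTERFACE

Orientations are given as a unit quaternion [w, x, y, z].
In Python, from station import env gives the robot as it stands.
- The arm moves only by the tool servo_tool, never from a script. Its argument "targets" is one flat list of numbers, 7 for each row, row after row: the turn, a rotation vector about the tool's x, y, z in degrees, then the shift along the tool's x, y, z in mm, then the finger opening in mm, from 0 to 85.4. A call has exactly 10 rows; each row is the pose to reach, as a shift and turn from the pose commanded when the call began, along the tool's axes at that moment; what a row does not reach only later rows make up. A row lasts 1/8 s, in which the tool goes at most 62.5 mm and 10.7 degrees, less where a joint would pass 70% of its speed; a pose out of reach is approached as far as the arm can. A call with a gripper value outside its range is refused whole. The fingers move at their own pace and stop on an object; "squeeze" is the grip in N (left out, the last holds). Time passes only in rows, so rows that repeat a pose let the fingers close, or fill a call up. It gives the time, the measured TCP pose, the force and the opening at its end, in the units of the state.
- env.state(): the state, without advancing time (a new reading comes with each control period).
- env.snapshot(name): name is "scene" or "top" or "wrist"; returns the picture (400x640x3 uint8, red, green, blue); there is no depth.
- env.calibration(name): a dict with "fov_y" (degrees; the focal length in pixels is half the picture's height over the tangent of half this angle, whatever the lens; pixels are square), "cx", "cy" (the principal point, pixels), "position" and "attitude" of the camera in the world. Camera axes: x right, y down, z forward; pixel columns grow to the right and rows downward; lengths in m; the calibration is good to about 2 mm. A picture is of the moment at which its call begins: read the wrist's pose just before it. calibration takes no time and is no camera call; for the wrist camera it gives the pose at the moment of the call.
- env.finish_job(): hands the job in, once; it reports no verdict.
The state is a dict: "t": time; "q": joint angles; "dq": joint speeds; "joint_torque": joint torques, N m; "tcp_pos": TCP position; "eef_rot": TCP orientation; "wrist_force": force on the tool from outside, world axes, zero at the start; "moment": the same for the moment, N m; "gripper_width": opening from 0.0 (shut) to 1.0 (fully open).
Only numpy, scipy, OpenCV 4.12 (cv2) and the standard library are available. Lean on these libraries where they do the work, as an engineer would, in place of code of your own. Each camera call takes 0.05 s, during which the arm holds its last target. There are 200 camera calls.

TASK

Pick the blue vial carousel up off the bench by its bridge handle and fit it on the mixer: lower its centre hole over the spindle, turn it until all four drive studs find their holes, slide it down until it sits flush on the black turntable, and let go. Work gently by feel: do not ram it or let it drop, and leave the jar, the tip box and the tube rack as they are.

Things in the scene. Friction and masses are not known exactly. Their poses are not given: they have to be found in the camera images.
- carousel_grip (a point): Middle of the loose carousel's black bridge handle, on its axis, 59 mm above its underside. The handle is a level bar 74 mm long (x), 20 wide (y), 18 high, on two uprights centred 29 mm either side of the axis; the 30 mm under its middle is free. z is up along the axis. The carousel weighs 0.3 to 0.5 kg and is 68 mm tall in all.
- carousel_underside (a point): Centre of the carousel's flat underside (axes as the grip's). The carousel is a blue round plate 160 mm across, 12 thick, with a through centre hole of 18 mm and four through holes of 12 mm at 45 mm radius, at 45, 135, 225 and 315 degrees from x. Eight capped vials, 16 mm wide, top 36 mm above the underside, are fixed round its rim at 68 mm radius.
- mixer_seat (a point): Centre of the flat top face of the mixer's black turntable (116 mm across), 88 mm above the bench, z up. The carousel is home when its underside lies on this face. The mixer is a white housing 190 x 180 mm, fixed; x, y are the housing's axes. The turntable may stand at any angle, which these axes do NOT tell; its brake holds it against 1.2 N m.
- spindle_tip (a point): Tip of the mixer's steel spindle, on the turntable's axis, 32 mm above the seat face; 16.4 mm in diameter, its top 10 mm tapered to 6 mm. Axes are the housing's.
- stud_height (a point): Point on the turntable's axis level with the tips of its four steel drive studs, 16 mm above the seat face. Studs: 9 mm in diameter (last 2.5 mm tapered), 45 mm from the axis, 90 degrees apart, at an angle not given here: look, or turn the carousel while it rests lightly (3 to 8 N) on their tips; it drops in within a quarter turn.
- jar_center (a point): Bystander: glass jar with black cap, 68 mm wide, 110 mm tall; this is its centre, 55 mm up.
- tipbox_center (a point): Bystander: purple and yellow tip box, 85 x 120 x 63 mm; its centre, half-way up.
- rack_center (a point): Bystander: orange tube rack with capped tubes, 70 x 150 x 72 mm; its centre, half-way up.

How it is judged:
At the end, for the whole second after the job is handed in: The carousel sits flush on the mixer's turntable (underside within 3 mm of its face, within 4 mm of its axis, level within 0.04 rad) with all studs in their holes, released and at rest (z of carousel_underside in the frame of mixer_seat between -0.003 and 0.003 m and horizontal distance between carousel_underside and mixer_seat below 0.004 m and angle between carousel_underside's own z axis and vertical below 0.04 rad and contact force between the fingers and carousel below 0.1 N and linear speed of carousel below 0.01 m/s); the robot touches nothing.
It fails at once if the carousel is rammed or forced on the mixer (more than 100 N between them) (contact force between carousel and mixer above 100 N).
It fails at once if the carousel drops on the mixer (faster than 0.25 m/s within 35 mm above the seat) (horizontal distance between carousel_underside and mixer_seat below 0.02 m and z of carousel_underside in the frame of mixer_seat below 0.035 m and linear speed of carousel above 0.25 m/s).
It fails at once if the jar is moved more than 20 mm (distance of jar_center from where it was at the start of the episode above 0.02 m).
It fails at once if the tip box is moved more than 20 mm (distance of tipbox_center from where it was at the start of the episode above 0.02 m).
It fails at once if the tube rack is moved more than 20 mm (distance of rack_center from where it was at the start of the episode above 0.02 m).
It also fails if it takes over 72 s, if anything falls off the work surface, if the arm or the gripper's body presses on something with over 40 N, if the wrist force passes 120 N, or if a joint passes its speed limit or range.

## Working session

There is one attempt and no reset: what is moved stays moved. The work goes in short steps, Python scripts to look and compute and a tool call to move; the robot and the scene stay as the last step left them, time stands still between calls to the robot, and variables do not carry over. Pictures are saved under pics/ and viewed, on a budget of 10 in all, crops included, one or two more only if the job needs it, and the job is handed in when it is done.

Besides the shell and the picture viewer there is one more tool, called after "Emit:" by a JSON object that holds its "api" and its "payload", one argument or row to a line. servo_tool: Moves the arm, as the interface text tells. Its arguments: {"type":"object","properties":{"targets":{"type":"array"},"squeeze":{"type":"number"}},"required":["targets"]}

```bash
mkdir -p pics; cat > h.py <<'E'
import numpy as np,cv2
from station import env
from scipy.spatial.transform import Rotation as R
def rot(q): q=np.array(q); return R.from_quat(q[[1,2,3,0]]) if q.shape==(4,) else R.from_matrix(q)
def cal(n): return env.calibration(n)
def ray(c,u,v):
    f=200/np.tan(np.radians(c['fov_y'])/2)
    d=rot(c['attitude']).apply([(u-c['cx'])/f,(v-c['cy'])/f,1]); return np.array(c['position']),d
def onz(c,u,v,z):
    p,d=ray(c,u,v); return p+d*(z-p[2])/d[2]
def proj(c,P):
    f=200/np.tan(np.radians(c['fov_y'])/2)
    q=rot(c['attitude']).inv().apply(np.array(P)-np.array(c['position'])); return q[:2]/q[2]*f+[c['cx'],c['cy']]
def tooldelta(Pw):  # world vec -> tool mm
    return rot(env.state()['eef_rot']).inv().apply(Pw)*1000
def snap(n,name,crop=None,k=1):
    c=cal(n); im=env.snapshot(n)[:,:,::-1]
    cv2.imwrite(f'pics/{name}_raw.png',im)
    if crop: x0,y0,x1,y1=crop; im=im[y0:y1,x0:x1]
    cv2.imwrite(f'pics/{name}.png',cv2.resize(im,None,fx=k,fy=k,interpolation=cv2.INTER_CUBIC)); return c
E
python3 - <<'E'
from h import *
s=env.state();print(s,env.pinch_z)
print(rot(s['eef_rot']).as_matrix().round(3))
for n in('scene','top','wrist'):print(n,env.calibration(n))
a=snap('top','top1');b=snap('scene','scene1')
E
```

```text
{'t': 0.0, 'q': array([-1.39828539e+00,  3.78092470e-01,  7.96313430e-02,  1.27438591e+00,
       -3.99789358e-06,  1.46051299e+00]), 'dq': array([ 0.00106251,  0.00017281,  0.00085924, -0.0015467 , -0.00082812,
        0.00268969]), 'joint_torque': array([ 1.59536417e-04, -4.63606632e+01,  2.69873983e+01,  2.08303181e-02,
       -2.90167300e-04, -6.23004714e-08]), 'tcp_pos': array([ 0.1603498 , -0.55151373,  0.23034619]), 'eef_rot': array([ 0.09962602, -0.09967396,  0.70077418, -0.6993249 ]), 'wrist_force': array([ 0.08422448, -0.06400837, -0.12292778]), 'moment': array([ 0.02719598, -0.00631681,  0.00415304]), 'gripper_width': 1.0027458492566736} 0.0187
[[-0.96  -0.     0.279]
 [-0.279  0.002 -0.96 ]
 [-0.    -1.    -0.002]]
scene {'fov_y': 51.58843438184447, 'cx': 322.4685539855171, 'cy': 190.2583066326872, 'position': array([ 1.13880194, -0.35653097,  0.53090305]), 'attitude': array([-0.4067151 ,  0.79666577,  0.39277532, -0.21362124])}
top {'fov_y': 45.13233591384591, 'cx': 315.57998095888644, 'cy': 204.0297167621722, 'position': array([ 0.42795312, -0.00979362,  0.92737655]), 'attitude': array([-0.08167209,  0.74608351, -0.65638534,  0.07646796])}
wrist {'fov_y': 60.74387771177006, 'cx': 317.5716869264952, 'cy': 197.43730675800518, 'position': array([ 0.22750201, -0.53244889,  0.37327844]), 'attitude': array([ 0.11031758,  0.79214919, -0.59436398, -0.08403068])}
```

View pics/top1.png

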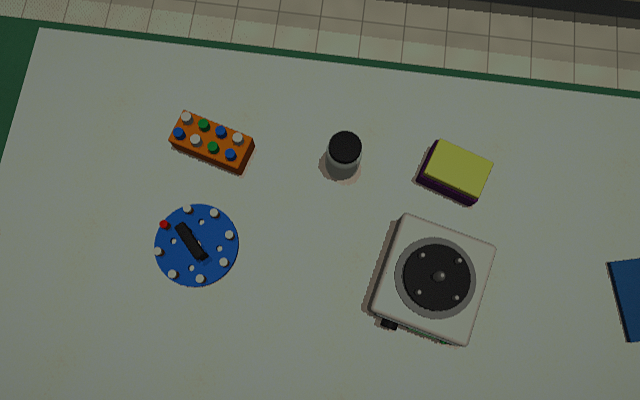

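View pics/scene1.png

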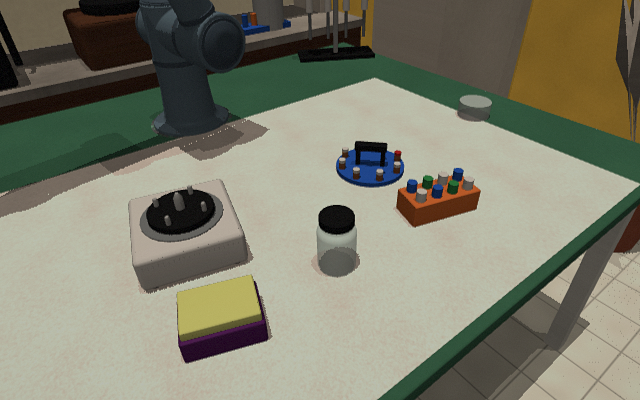

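The top view shows the carousel near (197,245) with its bar running from about (181,228) to (203,258), and the mixer spindle near (438,276). The studs are near (420,262), (460,261), (419,292) and (457,297). I'll enlarge both.

```bash
python3 - <<'E'
from h import *
im=cv2.imread('pics/top1_raw.png')
a=im[195:295,147:247];b=im[226:326,388:488]
o=np.hstack([cv2.resize(x,None,fx=4,fy=4,interpolation=cv2.INTER_CUBIC) for x in(a,b)])
cv2.imwrite('pics/top1z.png',o)
E
```

```text
(no output)
```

View pics/top1z.png

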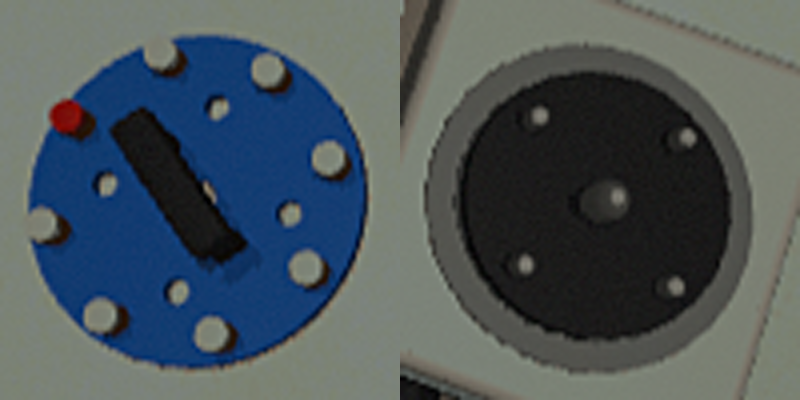

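```bash
cat > m1.py <<'E'
from h import *
c=cal('top')
o=lambda u,v,x0,y0:((u+.5)/4-.5+x0,(v+.5)/4-.5+y0)
H=np.array([onz(c,*o(u,v,147,195),.006) for u,v in[(217,108),(105,184),(178,292),(290,213)]])
hc=H.mean(0);d=H-hc
print('holes',hc,np.hypot(*d[:,:2].T),np.degrees(np.arctan2(d[:,1],d[:,0])))
B=np.array([onz(c,*o(u,v,147,195),.068) for u,v in[(110,130),(145,108),(245,240),(210,265)]])
print('bar',B.mean(0),[np.degrees(np.arctan2(*(e[1::-1]))) for e in(B[2]-B[1],B[3]-B[0])],np.linalg.norm(B[2]-B[1]),np.linalg.norm(B[0]-B[1]))
S=np.array([onz(c,*o(u-400,v,388,226),.104) for u,v in[(540,116),(688,138),(677,286),(526,264)]])
sc=S.mean(0);d=S-sc
print('studs',sc,np.hypot(*d[:,:2].T),np.degrees(np.arctan2(d[:,1],d[:,0])))
print('tip',onz(c,*o(219,197,388,226),.12),'tt',onz(c,*o(195,206,388,226),.088),'plate',onz(c,*o(198,202,147,195),.012))
for n,u,v,z in[('jar',345,147,.11),('box',460,168,.063),('rack',211,135,.072)]:print(n,onz(c,u,v,z))
print('reach',np.hypot(*hc[:2]),np.hypot(*sc[:2]))
E
python3 m1.py
```

```text
holes [0.52879357 0.22855234 0.006     ] [0.04494498 0.04544092 0.04517221 0.0452288 ] [ -1.67785004  88.28154291 178.59171779 -91.43141943]
bar [0.52686047 0.22269356 0.068     ] [np.float64(-133.87810722127398), np.float64(-134.25467426590507)] 0.07688944868565681 0.018244506312862445
studs [ 0.51788559 -0.21652349  0.104     ] [0.04494627 0.04466996 0.04490024 0.04484252] [  44.28164435  -46.32535978 -135.49754961  133.73621565]
tip [ 0.51812493 -0.21707917  0.12      ] tt [ 0.51651015 -0.21523315  0.088     ] plate [0.52662434 0.22650025 0.012     ]
jar [ 0.72418021 -0.03077831  0.11      ]
box [ 0.72778673 -0.25097504  0.063     ]
rack [0.72904843 0.22108343 0.072     ]
reach 0.5760718815925119 0.5613269140006453
```

Emit:
{"api": "servo_tool", "payload": {
  "targets": [0, -10.3, 0, -28, 0, -32, 85, 0, -20.6, 0, -57, 0, -64, 85, 0, -30.9, 0, -85, 0, -96, 85, 0, -41.2, 0, -114, 0, -129, 85, 0, -51.5, 0, -142, 0, -161, 85, 0, -61.8, 0, -170, 0, -193, 85, 0, -72.1, 0, -199, 0, -225, 85, 0, -82.4, 0, -227, 0, -257, 85, 0, -92.7, 0, -256, 0, -289, 85, 0, -103, 0, -284, 0, -321, 85]
}}

```text
t: 1.35
tcp_pos: [0.3438, -0.1632, 0.231]
eef_rot: [0.611, -0.611, 0.356, -0.356]
wrist_force: [0.4, 0.0, -0.2]
gripper_width: 0.999
```

```bash
cat > d.py <<'E'
from h import *
import sys
s=env.state();M=rot(s['eef_rot'])
P=np.array(eval(sys.argv[1]));za=float(sys.argv[2])
m=M.as_matrix();cur=np.degrees(np.arctan2(m[1,2],m[0,2]))
print('t',s['t'],'pos',s['tcp_pos'],'z ang',cur,'tilt',np.degrees(np.arccos(-m[2,1])),'q',np.round(s['q'],3),'F',s['wrist_force'].round(2),s['moment'].round(2),'w',s['gripper_width']*85.4)
# target: tool y down, z at angle za
a=np.radians(za);T=np.array([[np.sin(a),0,np.cos(a)],[-np.cos(a),0,np.sin(a)],[0,-1,0]])
print('turn deg',np.degrees((M.inv()*R.from_matrix(T)).as_rotvec()).round(2),'shift mm',M.inv().apply(P-s['tcp_pos'])*1000)
E
python3 d.py "[.527,.226,.20]" 133.4
```

```text
t 1.35 pos [ 0.34377759 -0.1632315   0.23104839] z ang 29.530145658138625 tilt 0.01968802126799912 q [-0.61  -0.015 -0.402  1.183 -0.     0.445] F [ 0.44  0.02 -0.15] [ 0.04 -0.01 -0.01] w 85.32272903924452
turn deg [-1.0000e-02 -1.0387e+02 -2.0000e-02] shift mm [-248.35273205   31.06395283  351.27135657]
```

Emit:
{"api": "servo_tool", "payload": {
  "targets": [0, -10.4, 0, -25, 3, 35, 85, 0, -20.8, 0, -50, 6, 70, 85, 0, -31.2, 0, -75, 9, 105, 85, 0, -41.6, 0, -99, 12, 140, 85, 0, -52, 0, -124, 15, 175, 85, 0, -62.4, 0, -149, 18, 210, 85, 0, -72.8, 0, -174, 21, 245, 85, 0, -83.2, 0, -199, 25, 281, 85, 0, -93.6, 0, -223, 28, 316, 85, 0, -103.9, 0, -248, 31, 351, 85]
}}

```text
t: 2.6
tcp_pos: [0.5292, 0.2243, 0.1996]
eef_rot: [-0.657, 0.657, 0.261, -0.262]
wrist_force: [0.1, 0.5, -0.2]
gripper_width: 0.993
```

```bash
python3 d.py "[.527,.226,.20]" 133.4; python3 - <<'E'
from h import *
c=snap('wrist','w1');np.save('w1c.npy',c,allow_pickle=True);print(c)
for P in([.528,.226,.012],[.528,.226,.068]):print(proj(c,P))
E
```

```text
t 2.6 pos [0.52917276 0.2242819  0.19964022] z ang 133.45010337118586 tilt 0.05361253635867256 q [ 0.291  0.387  0.014  1.198 -0.    -0.468] F [ 0.06  0.49 -0.16] [ 0.01 -0.02  0.02] w 84.83552625985034
turn deg [-0.01  0.05 -0.05] shift mm [-0.3961209  -0.35903511  2.74160028]
{'fov_y': 60.74387771177006, 'cx': 317.5716869264952, 'cy': 197.43730675800518, 'position': array([0.47839574, 0.17605069, 0.34258333]), 'attitude': array([0.05506222, 0.39114912, 0.90975444, 0.12773952])}
[319.80986965 173.71771134]
[320.21785503 187.79349133]
```

View pics/w1.png

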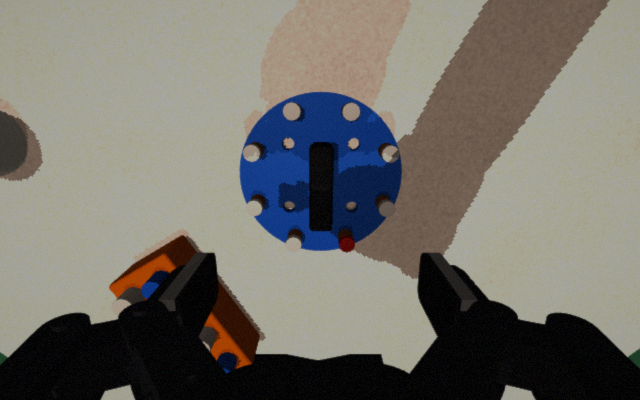

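The wrist view shows the plate below the fingers with the bar upright in the picture (u 310–333, v 143–230). The holes are at (289,144), (354,144), (290,206) and (352,206), so the alignment is good.

```bash
python3 - <<'E'
from h import *
c=np.load('w1c.npy',allow_pickle=True).item()
H=np.array([onz(c,u,v,.006) for u,v in[(289,144),(354,144),(352,206),(290,206)]])
hc=H.mean(0);d=H-hc
print(hc,np.hypot(*d[:,:2].T),np.degrees(np.arctan2(d[:,1],d[:,0])))
print(onz(c,321,171.5,.012), onz(c,321.5,185,.068))
E
python3 d.py "[.529,.226,.040]" 133.4
```

```text
[0.52945153 0.22942388 0.006     ] [0.04500498 0.0452288  0.04509106 0.04531751] [-91.65701007 178.31126264  88.45554366  -1.79740391]
[0.52557634 0.22531427 0.012     ] [0.52553993 0.22512443 0.068     ]
t 2.65 pos [0.53087435 0.22870978 0.19878262] z ang 133.87030762450237 tilt 0.20566365952836876 q [ 0.295  0.392  0.018  1.196  0.003 -0.47 ] F [ 3.32  3.78 -0.43] [ 0.2  -0.19  0.05] w 85.37353893279646
turn deg [-0.13  0.47  0.16] shift mm [ -3.66721456 158.77118306  -1.01917308]
```

```bash
python3 - <<'E'
from h import *
c=np.load('w1c.npy',allow_pickle=True).item();t=cal('top')
a=np.radians(43.4);x=np.array([np.cos(a),np.sin(a),0]);y=np.array([-x[1],x[0],0]);z=np.array([0,0,1])
th=np.arange(0,2*np.pi,.05)
for s in(.537,.5395,.542):
    C=x*s+y*-.1975*1.0+0*z; C=np.array([s*x[0]-.1973*y[0]*-1*-1,0,0]) if 0 else s*x-(.1973*-1)*0*y
    C=s*x+(-.1973)*y
    print(s,C)
    for n,k in(('w',c),('top',t)):
        E=np.array([proj(k,C+.08*(np.cos(q)*x+np.sin(q)*y)+.012*z) for q in th])
        cap=[proj(k,C+.068*(np.cos(np.radians(q))*x+np.sin(np.radians(q))*y)+.036*z).round(1) for q in(22.5,67.5,202.5,247.5)]
        print(n,'plate',E.min(0).round(1),E.max(0).round(1),'bar ends',[proj(k,C+e*.037*x+h*z).round(1) for e,h in((-1,.068),(1,.068),(1,.05),(-1,.05))],'caps',cap)
E
```

```text
0.537 [0.52573296 0.22561281 0.        ]
w plate [239.9  86.6] [402.4 246.6] bar ends [array([322. , 140.6]), array([321.6, 227.4]), array([321.4, 220.3]), array([321.7, 138.1])] caps [array([347.9, 240.5]), array([388.1, 204.3]), array([291.7, 106.3]), array([251.5, 148.7])]
top plate [154.4 204.8] [238.5 288.1] bar ends [array([200.5, 258. ]), array([178.1, 224.9]), array([180.7, 226.7]), array([202.7, 259.1])] caps [array([163.6, 225.1]), array([157.3, 252.4]), array([223.9, 263. ]), array([229.4, 235.4])]
0.5395 [0.5275494  0.22733053 0.        ]
w plate [240.   89.4] [402.2 248.8] bar ends [array([322. , 143.7]), array([321.6, 230.1]), array([321.3, 222.9]), array([321.7, 141.1])] caps [array([347.9, 242.9]), array([387.9, 206.8]), array([291.8, 109.3]), array([251.7, 151.5])]
top plate [153.7 203.8] [237.7 287. ] bar ends [array([199.7, 256.9]), array([177.3, 223.8]), array([180. , 225.6]), array([202., 258.])] caps [array([162.8, 224. ]), array([156.5, 251.3]), array([223.2, 261.9]), array([228.6, 234.3])]
0.542 [0.52936584 0.22904825 0.        ]
w plate [240.2  92.3] [402.  250.9] bar ends [array([321.9, 146.9]), array([321.5, 232.8]), array([321.3, 225.4]), array([321.7, 144.1])] caps [array([347.8, 245.3]), array([387.8, 209.3]), array([291.8, 112.3]), array([251.8, 154.3])]
top plate [153.  202.8] [237.  285.9] bar ends [array([198.9, 255.7]), array([176.6, 222.8]), array([179.3, 224.5]), array([201.2, 256.9])] caps [array([162.1, 223. ]), array([155.8, 250.2]), array([222.4, 260.8]), array([227.9, 233.3])]
```

```bash
python3 - <<'E'
from h import *
im=cv2.imread('pics/w1_raw.png')[85:260,230:410]
cv2.imwrite('pics/w1z.png',cv2.resize(cv2.convertScaleAbs(im,alpha=1.5,beta=20),None,fx=3.4,fy=3.4,interpolation=cv2.INTER_CUBIC))
E
```

```text
(no output)
```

View pics/w1z.png

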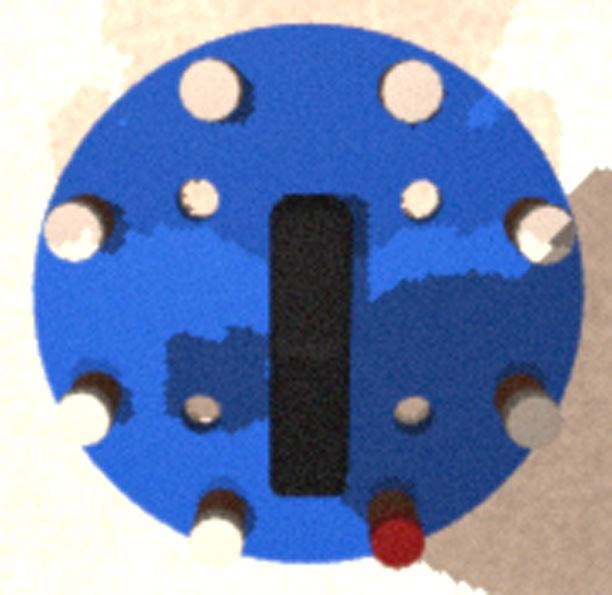

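Emit:
{"api": "servo_tool", "payload": {
  "targets": [0, 0, 0, 1, 20, 0, 85, 0, 0, 0, 2, 40, 0, 85, 0, 0, 0, 2, 60, 0, 85, 0, 0, 0, 2, 75, 0, 85, 0, 0, 0, 2, 85, 0, 85, 0, 0, 0, 2, 85, 0, 85, 0, 0, 0, 2, 85, 0, 85, 0, 0, 0, 2, 85, 0, 85, 0, 0, 0, 2, 85, 0, 85, 0, 0, 0, 2, 85, 0, 85]
}}

```text
t: 3.9
tcp_pos: [0.5306, 0.2245, 0.1155]
eef_rot: [-0.658, 0.658, 0.26, -0.26]
wrist_force: [-0.2, -0.1, -0.0]
gripper_width: 0.991
```

```bash
python3 d.py "[.528,.228,.040]" 133.4
```

```text
t 3.9 pos [0.53061754 0.22445149 0.1155329 ] z ang 133.10342300080373 tilt 0.02849890708202922 q [ 0.29   0.437 -0.136  0.998 -0.    -0.462] F [-0.22 -0.15 -0.  ] [-0.04 -0.   -0.03] w 84.63588177139304
turn deg [ 0.02 -0.3   0.02] shift mm [ 0.4837472  75.53176891  4.4022216 ]
```

Emit:
{"api": "servo_tool", "payload": {
  "targets": [0, -0.3, 0, 0, 10, 2, 85, 0, -0.3, 0, 0, 25, 4, 85, 0, -0.3, 0, 0, 40, 4, 85, 0, -0.3, 0, 0, 55, 4, 85, 0, -0.3, 0, 0, 68, 4, 85, 0, -0.3, 0, 0, 75, 4, 85, 0, -0.3, 0, 0, 75, 4, 85, 0, -0.3, 0, 0, 75, 4, 85, 0, -0.3, 0, 0, 75, 4, 50, 0, -0.3, 0, 0, 75, 4, 40],
  "squeeze": 60
}}

```text
t: 5.15
tcp_pos: [0.5281, 0.2275, 0.0407]
eef_rot: [-0.657, 0.657, 0.262, -0.261]
wrist_force: [0.2, 0.4, -0.0]
gripper_width: 0.599
```

Emit:
{"api": "servo_tool", "payload": {
  "targets": [0, 0, 0, 0, 0, 0, 30, 0, 0, 0, 0, 0, 0, 24, 0, 0, 0, 0, 0, 0, 15, 0, 0, 0, 0, 0, 0, 10, 0, 0, 0, 0, 0, 0, 10, 0, 0, 0, 0, 0, 0, 10, 0, 0, 0, 0, 0, 0, 10, 0, 0, 0, 0, 0, 0, 10, 0, 0, 0, 0, 0, 0, 10, 0, 0, 0, 0, 0, 0, 10],
  "squeeze": 60
}}

```text
t: 6.4
tcp_pos: [0.528, 0.2272, 0.0405]
eef_rot: [-0.657, 0.657, 0.262, -0.261]
wrist_force: [0.2, -2.6, 4.7]
gripper_width: 0.224
```

```bash
python3 d.py "[.528,.228,.15]" 133.4
```

```text
t 6.4 pos [0.52799046 0.22718654 0.04052089] z ang 133.3970705346171 tilt 0.03971883500073275 q [ 0.296  0.503 -0.243  0.825 -0.001 -0.461] F [ 0.17 -2.62  4.66] [-0.46  0.01  0.04] w 19.14131989801826
turn deg [ 0.04 -0.    0.01] shift mm [   0.5868922  -109.47936233    0.51160692]
```

Emit:
{"api": "servo_tool", "payload": {
  "targets": [0, 0, 0, 0, -5, 0, 10, 0, 0, 0, 0, -15, 0, 10, 0, 0, 0, 0, -35, 0, 10, 0, 0, 0, 0, -60, 0, 10, 0, 0, 0, 0, -90, 0, 10, 0, 0, 0, 0, -120, 0, 10, 0, 0, 0, 0, -150, 0, 10, 0, 0, 0, 0, -170, 0, 10, 0, 0, 0, 0, -180, 0, 10, 0, 0, 0, 0, -180, 0, 10]
}}

```text
t: 7.65
tcp_pos: [0.5278, 0.2275, 0.2205]
eef_rot: [0.657, -0.657, -0.262, 0.261]
wrist_force: [0.8, -0.9, -4.6]
gripper_width: 0.219
```

```bash
python3 d.py "[.518,-.2168,.22]" 89
```

```text
t 7.65 pos [0.52782064 0.22747492 0.2204799 ] z ang 133.4080662255389 tilt 0.027443575723414926 q [ 0.297  0.379  0.056  1.247  0.    -0.461] F [ 0.8  -0.89 -4.57] [-0.07  0.02 -0.02] w 18.73583116681888
turn deg [-0.000e+00  4.441e+01  3.000e-02] shift mm [-312.43587761    0.37430519 -316.00721711]
```

Emit:
{"api": "servo_tool", "payload": {
  "targets": [0, 2.2, 0, -16, 0, -16, 10, 0, 6.2, 0, -44, 0, -44, 10, 0, 11.5, 0, -81, 0, -82, 10, 0, 17.3, 0, -122, 0, -123, 10, 0, 23.1, 0, -162, 0, -164, 10, 0, 28.9, 0, -203, 0, -205, 10, 0, 34.2, 0, -241, 0, -243, 10, 0, 39.1, 0, -275, 0, -278, 10, 0, 42.6, 0, -300, 0, -303, 10, 0, 44.4, 0, -312, 0, -316, 10]
}}

```text
t: 8.9
tcp_pos: [0.5173, -0.218, 0.2188]
eef_rot: [0.708, -0.707, 0.008, -0.007]
wrist_force: [0.3, -0.5, -3.8]
gripper_width: 0.221
```

Emit:
{"api": "servo_tool", "payload": {
  "targets": [0, 0, 0, 0, 0, 0, 10, 0, 0, 0, 0, 0, 0, 10, 0, 0, 0, 0, 0, 0, 10, 0, 0, 0, 0, 0, 0, 10, 0, 0, 0, 0, 0, 0, 10, 0, 0, 0, 0, 0, 0, 10, 0, 0, 0, 0, 0, 0, 10, 0, 0, 0, 0, 0, 0, 10, 0, 0, 0, 0, 0, 0, 10, 0, 0, 0, 0, 0, 0, 10]
}}

```text
t: 10.15
tcp_pos: [0.5182, -0.2167, 0.2203]
eef_rot: [-0.707, 0.707, -0.006, 0.006]
wrist_force: [0.3, 0.2, -4.4]
gripper_width: 0.222
```

```bash
python3 d.py "[.518,-.2168,.17]" 89;  python3 - <<'E'
from h import *
a=snap('top','top2',(360,190,520,350),3.75);b=snap('scene','scene2',(90,80,290,300),2.7);c=snap('wrist','w2')
np.save('w2c.npy',c,allow_pickle=True)
im=[cv2.imread('pics/%s.png'%n) for n in('top2','w2')]
cv2.imwrite('pics/c2.png',np.hstack([cv2.resize(im[0],(400,400)),cv2.resize(im[1][:,120:520],(400,400))]))
E
```

```text
t 10.15 pos [ 0.51818186 -0.21670032  0.22030555] z ang 88.99770047382573 tilt 0.007423978228024925 q [-0.509  0.353  0.017  1.235 -0.    -0.491] F [ 0.35  0.22 -4.4 ] [0.07 0.02 0.01] w 18.992878420163485
turn deg [ 0.01 -0.    0.  ] shift mm [-0.18263318 50.30555669 -0.09683998]
```

View pics/c2.png

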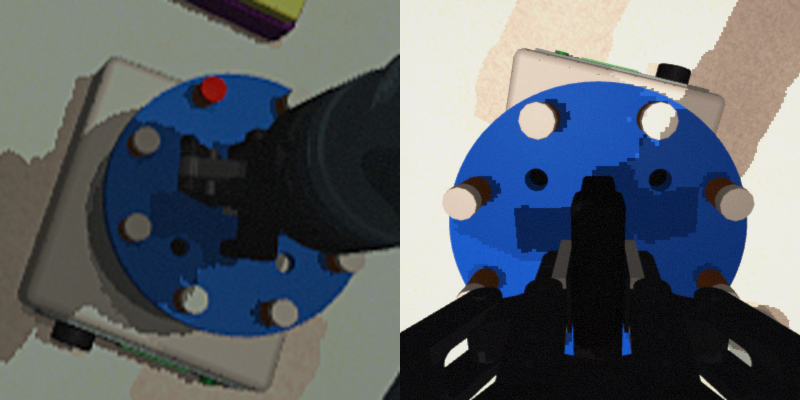

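The composite shows the held carousel over the mixer in the top view (left) and the wrist view (right). In wrist pixels the caps are at (259,121), (378,121), (182,203) and (457,203). In the top view they are at (445,226), (418,246), (415,281), (438,310) and (474,314). I'll fit the held pose from these caps.

```bash
cat > fit.py <<'E'
from h import *
from scipy.optimize import least_squares
c=np.load('w2c.npy',allow_pickle=True).item();t=cal('top')
w={202.5:(259,121),157.5:(378,121),247.5:(182,203),112.5:(457,203)}
tp=[(445.2,225.6),(418,246),(414.8,280.8),(437.6,310),(473.6,314.4)]
def cap(p,q): a=np.radians(p[2]+q);return [p[0]+.068*np.cos(a),p[1]+.068*np.sin(a),.216]
f=lambda p:np.concatenate([proj(c,cap(p,q))-v for q,v in w.items()])
g=lambda p:np.concatenate([min((proj(t,cap(p,q))-np.array(v) for q in np.arange(22.5,360,45)),key=np.linalg.norm) for v in tp])
for k in(f,g):
    r=least_squares(k,[.518,-.217,-1],x_scale=[.01,.01,1]);print(r.x,r.fun.round(1))
E
python3 fit.py
```

```text
[ 0.51957464 -0.2161142  -0.86578456] [-1.8 -0.4  2.7 -0.7 -2.2  1.2  1.2  0.7]
[ 0.51879394 -0.21611517 -0.81035261] [-0.4 -0.4  0.2 -0.2  0.  -0.   0.1 -0.1  0.1  0.7]
```

Emit:
{"api": "servo_tool", "payload": {
  "targets": [0, 0, 0, -0.5, 4, -0.4, 10, 0, 0, 0, -0.9, 12, -0.7, 10, 0, 0, 0, -0.9, 22, -0.7, 10, 0, 0, 0, -0.9, 32, -0.7, 10, 0, 0, 0, -0.9, 41, -0.7, 10, 0, 0, 0, -0.9, 48, -0.7, 10, 0, 0, 0, -0.9, 53, -0.7, 10, 0, 0, 0, -0.9, 56, -0.7, 10, 0, 0, 0, -0.9, 56, -0.7, 10, 0, 0, 0, -0.9, 56, -0.7, 10]
}}

```text
t: 11.55
tcp_pos: [0.5175, -0.2175, 0.1646]
eef_rot: [-0.707, 0.707, -0.006, 0.006]
wrist_force: [-0.9, -0.1, -4.0]
gripper_width: 0.226
```

Emit:
{"api": "servo_tool", "payload": {
  "targets": [0, 0, 0, 0, 1, 0, 10, 0, 0, 0, 0, 2, 0, 10, 0, 0, 0, 0, 3, 0, 10, 0, 0, 0, 0, 4, 0, 10, 0, 0, 0, 0, 5, 0, 10, 0, 0, 0, 0, 6, 0, 10, 0, 0, 0, 0, 7, 0, 10, 0, 0, 0, 0, 8, 0, 10, 0, 0, 0, 0, 8, 0, 10, 0, 0, 0, 0, 8, 0, 10]
}}

```text
t: 12.8
tcp_pos: [0.5173, -0.2174, 0.1563]
eef_rot: [-0.707, 0.707, -0.006, 0.006]
wrist_force: [-0.1, 0.1, -4.1]
gripper_width: 0.227
```

```bash
python3 d.py "[.5173,-.2174,.1285]" 89
```

```text
t 12.8 pos [ 0.51726844 -0.21736491  0.15632892] z ang 89.00205286719371 tilt 0.008987516179026338 q [-0.511  0.381 -0.111  1.079 -0.    -0.493] F [-0.13  0.13 -4.08] [ 0.   -0.01 -0.01] w 19.374405349913395
turn deg [0.01 0.   0.  ] shift mm [ 0.03109435 27.82892375 -0.03029935]
```

Emit:
{"api": "servo_tool", "payload": {
  "targets": [0, 0, 0, 0, 1, 0, 10, 0, 0, 0, 0, 2, 0, 10, 0, 0, 0, 0, 3, 0, 10, 0, 0, 0, 0, 4, 0, 10, 0, 0, 0, 0, 5, 0, 10, 0, 0, 0, 0, 6, 0, 10, 0, 0, 0, 0, 7, 0, 10, 0, 0, 0, 0, 8, 0, 10, 0, 0, 0, 0, 8, 0, 10, 0, 0, 0, 0, 8, 0, 10]
}}

```text
t: 14.05
tcp_pos: [0.5173, -0.2173, 0.1483]
eef_rot: [-0.707, 0.707, -0.006, 0.006]
wrist_force: [0.6, 0.7, -4.9]
gripper_width: 0.218
```

Emit:
{"api": "servo_tool", "payload": {
  "targets": [0, 0, 0, 0, 0.7, 0, 10, 0, 0, 0, 0, 1.4, 0, 10, 0, 0, 0, 0, 2.1, 0, 10, 0, 0, 0, 0, 2.8, 0, 10, 0, 0, 0, 0, 3.5, 0, 10, 0, 0, 0, 0, 4.2, 0, 10, 0, 0, 0, 0, 5, 0, 10, 0, 0, 0, 0, 6, 0, 10, 0, 0, 0, 0, 6, 0, 10, 0, 0, 0, 0, 6, 0, 10]
}}

```text
t: 15.3
tcp_pos: [0.5173, -0.2173, 0.1423]
eef_rot: [-0.707, 0.707, -0.006, 0.006]
wrist_force: [0.6, 0.9, -4.7]
gripper_width: 0.225
```

Emit:
{"api": "servo_tool", "payload": {
  "targets": [0, 0, 0, 0, 1, 0, 10, 0, 0, 0, 0, 2, 0, 10, 0, 0, 0, 0, 3, 0, 10, 0, 0, 0, 0, 4, 0, 10, 0, 0, 0, 0, 5, 0, 10, 0, 0, 0, 0, 6, 0, 10, 0, 0, 0, 0, 7, 0, 10, 0, 0, 0, 0, 8, 0, 10, 0, 0, 0, 0, 8, 0, 10, 0, 0, 0, 0, 8, 0, 10]
}}

```text
t: 16.55
tcp_pos: [0.5172, -0.2173, 0.1343]
eef_rot: [-0.707, 0.707, -0.006, 0.006]
wrist_force: [0.4, 0.6, -4.7]
gripper_width: 0.223
```

The underside is now about 10 mm below the stud tips with no contact force, so the studs are in their holes. About 6 mm remains.

Emit:
{"api": "servo_tool", "payload": {
  "targets": [0, 0, 0, 0, 0.6, 0, 10, 0, 0, 0, 0, 1.2, 0, 10, 0, 0, 0, 0, 1.8, 0, 10, 0, 0, 0, 0, 2.4, 0, 10, 0, 0, 0, 0, 3, 0, 10, 0, 0, 0, 0, 3.6, 0, 10, 0, 0, 0, 0, 4.2, 0, 10, 0, 0, 0, 0, 4.8, 0, 10, 0, 0, 0, 0, 5, 0, 10, 0, 0, 0, 0, 5, 0, 10]
}}

```text
t: 17.8
tcp_pos: [0.5172, -0.2173, 0.1293]
eef_rot: [-0.707, 0.707, -0.006, 0.006]
wrist_force: [-0.2, 0.4, -5.4]
gripper_width: 0.223
```

Emit:
{"api": "servo_tool", "payload": {
  "targets": [0, 0, 0, 0, 0.2, 0, 10, 0, 0, 0, 0, 0.4, 0, 10, 0, 0, 0, 0, 0.6, 0, 10, 0, 0, 0, 0, 0.8, 0, 10, 0, 0, 0, 0, 1, 0, 10, 0, 0, 0, 0, 1.2, 0, 10, 0, 0, 0, 0, 1.3, 0, 10, 0, 0, 0, 0, 1.3, 0, 10, 0, 0, 0, 0, 1.3, 0, 10, 0, 0, 0, 0, 1.3, 0, 10]
}}

```text
t: 19.05
tcp_pos: [0.5173, -0.2173, 0.1285]
eef_rot: [-0.707, 0.707, -0.006, 0.006]
wrist_force: [-2.8, 3.4, 5.5]
gripper_width: 0.225
```

Contact of about 10 N came at TCP z 0.1285, the predicted seat height. I'll release and rise.

Emit:
{"api": "servo_tool", "payload": {
  "targets": [0, 0, 0, 0, 0, 0, 22, 0, 0, 0, 0, 0, 0, 26, 0, 0, 0, 0, 0, 0, 32, 0, 0, 0, 0, 0, 0, 40, 0, 0, 0, 0, 0, 0, 50, 0, 0, 0, 0, 0, 0, 55, 0, 0, 0, 0, 0, 0, 55, 0, 0, 0, 0, 0, 0, 55, 0, 0, 0, 0, 0, 0, 55, 0, 0, 0, 0, 0, 0, 55]
}}

```text
t: 20.3
tcp_pos: [0.5172, -0.2173, 0.128]
eef_rot: [-0.707, 0.707, -0.006, 0.006]
wrist_force: [0.5, -0.5, 0.3]
gripper_width: 0.644
```

Emit:
{"api": "servo_tool", "payload": {
  "targets": [0, 0, 0, 0, -5, 0, 55, 0, 0, 0, 0, -15, 0, 55, 0, 0, 0, 0, -30, 0, 55, 0, 0, 0, 0, -50, 0, 55, 0, 0, 0, 0, -70, 0, 55, 0, 0, 0, 0, -90, 0, 55, 0, 0, 0, 0, -105, 0, 55, 0, 0, 0, 0, -115, 0, 55, 0, 0, 0, 0, -120, 0, 55, 0, 0, 0, 0, -120, 0, 55]
}}

```text
t: 21.55
tcp_pos: [0.5173, -0.2173, 0.2479]
eef_rot: [-0.707, 0.707, -0.006, 0.006]
wrist_force: [0.2, 0.6, 0.8]
gripper_width: 0.642
```

```bash
python3 d.py "[.5173,-.2174,.1285]" 89;  python3 - <<'E'
from h import *
snap('scene','scene3');c=snap('wrist','w3');np.save('w3c.npy',c,allow_pickle=True)
im=[cv2.imread('pics/%s_raw.png'%n) for n in('scene3','w3')]
cv2.imwrite('pics/c3.png',np.hstack([cv2.resize(im[0][110:310,90:290],(400,400),interpolation=2),im[1][:,120:520]]))
E
```

```text
t 21.55 pos [ 0.51727009 -0.21734628  0.24794928] z ang 89.00140925814355 tilt 0.005196216936340438 q [-0.511  0.345  0.077  1.303 -0.    -0.493] F [0.18 0.58 0.84] [ 0.03 -0.07  0.02] w 54.834743938626275
turn deg [ 0.  0. -0.] shift mm [ 4.05195455e-02  1.19449275e+02 -4.83342113e-02]
```

View pics/c3.png

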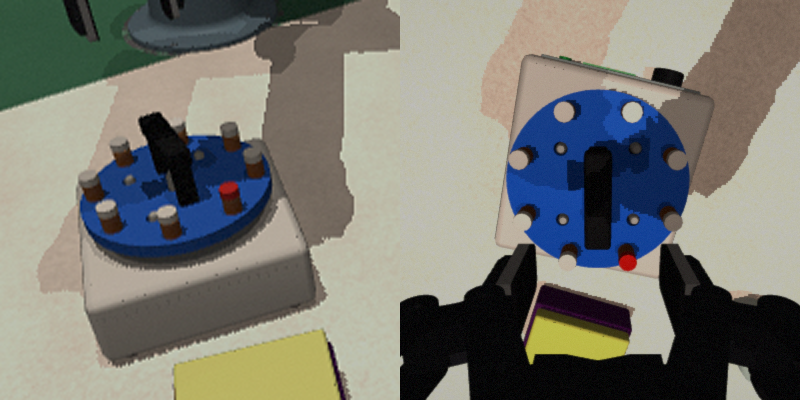

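The carousel sits level on the turntable, with studs showing in its holes and the gripper clear above. I'm handing the job in.

```bash
python3 -c "
from station import env
print(env.finish_job(),env.state()['t'])"
```

```text
the job is handed in; nothing more can be done
the job is handed in; nothing more can be done
```

I fitted the carousel on the mixer, released it and handed the job in at about 22 s of the 72 s allowed; the hand-in gave no verdict.

I gripped it by the bridge handle, carried it over the mixer and turned it to match the studs seen in the top view. I then lowered it over the spindle in small steps.

**Checks that agreed:**
- **Studs:** they went into their holes with no contact force, and no search turn was needed.
- **Seat:** contact of about 10 N came at TCP height 0.1285 m, which is where I had predicted the seat.
- **Release:** the wrist force dropped to about zero when I let go, with the fingers 120 mm up and clear.
- **Last pictures:** they show the carousel level and flush, with studs visible in its holes. I judged this by eye and did not measure it again after release.

**Checks that disagreed:**
- **Bench position:** the carousel's measured position differed by up to about 4 mm between its holes and its rim. A second fit using the vial caps, with the carousel held over the mixer, settled it: the two cameras agreed to about 1 mm.

I did not re-measure the jar, tip box or rack. The planned path kept clear of them, and I felt no unexpected contact.

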